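# Swap the farmer and the woman on the display board

## Robot

A 7-joint arm with a two-finger parallel gripper is mounted at the origin on the work surface. World frame = base frame: x ahead of the robot, y to its left, z up, the work surface at z = 0. Lengths are in m, angles in rad, forces in N, time in s.
With the tool pointing down it reaches from about 0.35 to 0.9 m from the base axis. Payload 7.2 kg.
Tool frame: the origin (TCP) lies at the very end of the fingers, on their centre line; the grasp point (between the pads) lies 19 mm behind it (env.grip_depth is the distance from the TCP to the grasp point, in m); z points along the fingers, y is the line along which they close (so a half turn about z gives the same grasp; the last joint's range is limited). The gripper opens to 85 mm and grips with 20 to 120 N. Pads are 22 mm wide; open, the fingers measure 114 mm over their backs; the gripper's body (76 mm by 85 mm) begins 54 mm behind the grasp point. The pads swing forward as they close: fully open they stand 13 mm farther back than shut.
Start: joints at [-1.22, 0.411, -0.013, 1.596, 0.006, 1.134, -0.082], TCP at [0.254, 0.571, 0.231] pointing down, gripper open.
Joint ranges: [-2.95, 2.95], [-0.29, 1.99], [-1.47, 1.44], [0.14, 2.54], [-1.03, 4.17], [0.13, 1.85], [-2.86, 2.86]. Speed limits (rad/s): [2.39, 2.39, 3.01, 3.01, 3.14, 3.14, 3.14].

## Interface

Orientations are given as a unit quaternion [x, y, z, w].
In Python, from rig import env, eyes, models gives the robot as it stands.
- The arm moves only by the shell command python3 -m handwheel 'ROWS'. ROWS is JSON, a list that holds one entry, the list of rows, each a list of 7 numbers: the shift along the tool's x, y, z in m, then the turn, a rotation vector about the tool's x, y, z in rad, then the closure, from 0 (fully open) to 1 (shut). In form: [[[x, y, z, rx, ry, rz, hand], ...]]. A call has 1 to 8 rows; each row is the pose to reach, as a shift and turn from the pose commanded when the call began, along the tool's axes at that moment; what a row does not reach only later rows make up. A row lasts 1/8 s, in which the tool goes at most 62.5 mm and 10.7 degrees, less where a joint would pass 70% of its speed; a pose out of reach is approached as far as the arm can. A call with a gripper value outside its range is refused whole. The fingers move at their own pace and stop on an object; the grip force is fixed at half the most. Time passes only in rows, so rows that repeat a pose let the fingers close. It gives the time, the measured TCP pose, the force, the opening and the grip force at its end, in the units of the state.
- env.state(): the state, without advancing time (a new reading comes with each control period).
- eyes.capture(name): name is "scene" or "top"; returns a dict with "color" (400x640x3 uint8, red, green, blue), "camera_matrix" (3x3 intrinsics, pixels), "k1" (the pictures are not rectified: a ray, as slopes to the right and down, at radius r is drawn at 1 + k1 r^2 times it, then the intrinsics apply), "rvec" (rotation vector, rad) and "tvec" (3), from world to camera coordinates, as OpenCV has them. Camera axes: x right, y down, z forward; pixel columns grow to the right and rows downward; lengths in m; the calibration is good to about 2 mm. A picture is of the moment at which its call begins. There is no depth.
- env.sign_off(): hands the job in; it is judged then, once.
Trained networks look in the newest picture that a camera, given by its name, has taken for a name from the list of things; names that differ only in an ending like _2 or _b are one class to them, and where a whole thing is asked for, a point or a joint stands for the part that bears it (a point fixed in the world has none). Each returns a list of dicts, best first, with "p" (0 to 1); they miss things now and then, are a little off and sometimes report something else, mostly with a low value. They report only what shows in the picture. A call takes as long as a camera call.
- models.find_in(name, camera): "location" ([column, row] in pixels, amid what is visible of it).
- models.masks_of(name, camera): "pixels" (400x640 bool, what is visible of it) and "location" ([column, row] in pixels, amid what is visible of it).
- models.tip_of(name, camera): "location" ([column, row] in pixels: a listed point, or the origin of a listed thing).
The state is a dict: "time_s": time; "joint_positions": joint angles; "joint_vel": joint speeds; "effort": joint torques, N m; "tool_pos": TCP position; "tool_rot": TCP orientation; "ft_force": force on the tool from outside, world axes, zero at the start; "wrist_torque": the same for the moment, N m; "finger_gap": opening from 0.0 (shut) to 1.0 (fully open); "grasp_force": force on a finger pad.
Only numpy, scipy, OpenCV 4.12 (cv2) and the standard library are available. Lean on these libraries where they do the work, as an engineer would, in place of code of your own. Each camera call takes 0.05 s, during which the arm holds its last target. There are 200 camera calls.

## Task

Swap the places of the two clay figures that stand on the dark round plinths of the green display board, so that the farmer stands where the woman stood and the woman where the farmer stood. Use the empty cork disc between the plinths as the halfway place for the first figure, stand each figure upright near the middle of its place, set it down gently without dropping or toppling it, and do not disturb the king with the crown behind the board.

Things in the scene. Friction and masses are not known exactly. Their poses are not given: they have to be found in the camera images.
- farmer_mid (a point): Farmer (mm): sand robe, brown brimmed hat, bowl of grain. Clay, 82 tall, ~110 g. Foot 54 dia, 8 thick; round trunk 32 dia from 26 to 56 above the underside: grip here. Head and headgear up to 36 wide. Arms and load reach 43 out in front; left, right sides clear. Site: on the axis, 44 above the underside; z up, x to its front, y to its left. Starts on a plinth.
- woman_mid (a point): Woman (mm): white dress, blue headscarf, copper jug. Clay, 82 tall, ~110 g. Foot 54 dia, 8 thick; round trunk 32 dia from 26 to 56 above the underside: grip here. Head and headgear up to 36 wide. Arms and load reach 43 out in front; left, right sides clear. Site: on the axis, 44 above the underside; z up, x to its front, y to its left. Starts on a plinth.
- board: Fixed green board (mm): 140 (x) by 460 (y) by 18 thick, on the table. Origin: centre of its underside; x away from the robot, y to the left, z up. Two dark round plinths, 100 dia, centred at x = 0, y = +150 and -150, flat tops 38 above the table. Midway, at x = y = 0, a bare cork disc, 100 dia, top 22 above the table. Place and yaw vary.
- king_mid (a point): Bystander: a loose clay king of the same size in a dark red robe with a brass crown, standing on the table beyond the board. Leave it alone. The point lies on its axis, 44 mm above its underside.

How it is judged:
On the way, in this order (a step that is already met when the one before it is completed fails the run):
1. one of the two figures stands released on the cork disc (((x of farmer_mid in the frame of board between -0.015 and 0.015 m and y of farmer_mid in the frame of board between -0.015 and 0.015 m and z of farmer_mid in the frame of board between 0.059 and 0.073 m and angle between farmer_mid's own z axis and vertical below 0.17 rad and contact force between the fingers and farmer below 0.05 N and linear speed of farmer below 0.03 m/s) or (x of woman_mid in the frame of board between -0.015 and 0.015 m and y of woman_mid in the frame of board between -0.015 and 0.015 m and z of woman_mid in the frame of board between 0.059 and 0.073 m and angle between woman_mid's own z axis and vertical below 0.17 rad and contact force between the fingers and woman below 0.05 N and linear speed of woman below 0.03 m/s))), for 0.2 s.
2. the other figure stands released on the plinth it did not start on, while the first still stands on the cork disc (((x of farmer_mid in the frame of board between -0.015 and 0.015 m and y of farmer_mid in the frame of board between -0.015 and 0.015 m and z of farmer_mid in the frame of board between 0.059 and 0.073 m and angle between each of farmer_mid, woman_mid's own z axis and vertical below 0.17 rad and contact force between the fingers and farmer below 0.05 N and linear speed of each of farmer, woman below 0.03 m/s and distance of woman_mid from where it was at the start of the episode above 0.2 m and x of woman_mid in the frame of board between -0.015 and 0.015 m and y of woman_mid in the frame of board between 0.135 and 0.165 m and z of woman_mid in the frame of board between 0.075 and 0.089 m and contact force between the fingers and woman below 0.05 N) or (x of farmer_mid in the frame of board between -0.015 and 0.015 m and y of farmer_mid in the frame of board between -0.015 and 0.015 m and z of farmer_mid in the frame of board between 0.059 and 0.073 m and angle between each of farmer_mid, woman_mid's own z axis and vertical below 0.17 rad and contact force between the fingers and farmer below 0.05 N and linear speed of each of farmer, woman below 0.03 m/s and distance of woman_mid from where it was at the start of the episode above 0.2 m and x of woman_mid in the frame of board between -0.015 and 0.015 m and y of woman_mid in the frame of board between -0.165 and -0.135 m and z of woman_mid in the frame of board between 0.075 and 0.089 m and contact force between the fingers and woman below 0.05 N) or (x of woman_mid in the frame of board between -0.015 and 0.015 m and y of woman_mid in the frame of board between -0.015 and 0.015 m and z of woman_mid in the frame of board between 0.059 and 0.073 m and angle between each of woman_mid, farmer_mid's own z axis and vertical below 0.17 rad and contact force between the fingers and woman below 0.05 N and linear speed of each of woman, farmer below 0.03 m/s and distance of farmer_mid from where it was at the start of the episode above 0.2 m and x of farmer_mid in the frame of board between -0.015 and 0.015 m and y of farmer_mid in the frame of board between 0.135 and 0.165 m and z of farmer_mid in the frame of board between 0.075 and 0.089 m and contact force between the fingers and farmer below 0.05 N) or (x of woman_mid in the frame of board between -0.015 and 0.015 m and y of woman_mid in the frame of board between -0.015 and 0.015 m and z of woman_mid in the frame of board between 0.059 and 0.073 m and angle between each of woman_mid, farmer_mid's own z axis and vertical below 0.17 rad and contact force between the fingers and woman below 0.05 N and linear speed of each of woman, farmer below 0.03 m/s and distance of farmer_mid from where it was at the start of the episode above 0.2 m and x of farmer_mid in the frame of board between -0.015 and 0.015 m and y of farmer_mid in the frame of board between -0.165 and -0.135 m and z of farmer_mid in the frame of board between 0.075 and 0.089 m and contact force between the fingers and farmer below 0.05 N))), for 0.2 s.
At the end, for the whole second after the job is handed in: The farmer and the woman stand released and at rest on the two plinths, each on the one where the other stood at the start: axis within 15 mm of the plinth's centre along each of the board's directions, foot on the plinth's top (7 mm), upright within about 10 degrees (((x of farmer_mid in the frame of board between -0.015 and 0.015 m and y of farmer_mid in the frame of board between 0.135 and 0.165 m and z of farmer_mid in the frame of board between 0.075 and 0.089 m and angle between each of farmer_mid, woman_mid's own z axis and vertical below 0.17 rad and contact force between the fingers and farmer below 0.05 N and linear speed of each of farmer, woman below 0.03 m/s and x of woman_mid in the frame of board between -0.015 and 0.015 m and y of woman_mid in the frame of board between -0.165 and -0.135 m and z of woman_mid in the frame of board between 0.075 and 0.089 m and contact force between the fingers and woman below 0.05 N and distance of each of farmer_mid, woman_mid from where it was at the start of the episode above 0.2 m) or (x of farmer_mid in the frame of board between -0.015 and 0.015 m and y of farmer_mid in the frame of board between -0.165 and -0.135 m and z of farmer_mid in the frame of board between 0.075 and 0.089 m and angle between each of farmer_mid, woman_mid's own z axis and vertical below 0.17 rad and contact force between the fingers and farmer below 0.05 N and linear speed of each of farmer, woman below 0.03 m/s and x of woman_mid in the frame of board between -0.015 and 0.015 m and y of woman_mid in the frame of board between 0.135 and 0.165 m and z of woman_mid in the frame of board between 0.075 and 0.089 m and contact force between the fingers and woman below 0.05 N and distance of each of farmer_mid, woman_mid from where it was at the start of the episode above 0.2 m))); the robot touches nothing.
It fails at once if the farmer is dropped (falls free faster than 0.6 m/s) (linear speed of farmer above 0.6 m/s and contact force between the fingers and farmer below 0.05 N).
It fails at once if the woman is dropped (falls free faster than 0.6 m/s) (linear speed of woman above 0.6 m/s and contact force between the fingers and woman below 0.05 N).
It fails at once if the farmer is toppled (more than 45 degrees) (angle between farmer_mid's own z axis and vertical above 0.8 rad).
It fails at once if the woman is toppled (more than 45 degrees) (angle between woman_mid's own z axis and vertical above 0.8 rad).
It fails at once if the king is pushed more than 20 mm (distance of king_mid from where it was at the start of the episode above 0.02 m).
It also fails if it takes over 72 s, if anything falls off the work surface, if the arm or the gripper's body presses on something with over 40 N, if the wrist force passes 120 N, or if a joint passes its speed limit or range.

## Working session

There is one attempt and no reset: what is moved stays moved. The work goes in short steps, Python scripts to look and compute and a shell command to move; the robot and the scene stay as the last step left them, time stands still between calls to the robot, and variables do not carry over. Pictures are saved under pics/ and viewed, at most 10 in all, crops included, and the job is handed in when it is done.

```bash
mkdir -p pics; ls; cat > h.py <<'E'
import numpy as np, cv2
from scipy.spatial.transform import Rotation as R
from rig import env, eyes, models
def cap(n):
    return eyes.capture(n)
def ray(c,uv):
    K=np.array(c["camera_matrix"]);p=(np.array(uv,float)-K[:2,2])/[K[0,0],K[1,1]]
    d=np.array([c["k1"],0,0,0,0],float)
    p=cv2.undistortPoints(np.array([[uv]],float),K,d)[0,0]
    M=cv2.Rodrigues(np.array(c["rvec"],float))[0];t=np.array(c["tvec"],float).ravel()
    return -M.T@t, M.T@np.array([p[0],p[1],1])
def onz(c,uv,z):
    o,d=ray(c,uv); return o+d*(z-o[2])/d[2]
def tri(rs):
    A=0;b=0
    for o,d in rs:
        d=d/np.linalg.norm(d);P=np.eye(3)-np.outer(d,d);A=A+P;b=b+P@o
    return np.linalg.solve(A,b)
def proj(c,X):
    return cv2.projectPoints(np.array(X,float).reshape(-1,1,3),np.array(c["rvec"],float),np.array(c["tvec"],float),np.array(c["camera_matrix"]),np.array([c["k1"],0,0,0,0],float))[0].reshape(-1,2)
E
cat > look.py <<'E'
from h import *
import sys
cs={}
for n in ["scene","top"]:
    c=cs[n]=cap(n); cv2.imwrite(f"pics/{sys.argv[1]}_{n}.png",c["color"][:,:,::-1])
    print(n,"cam at",ray(c,[320,200])[0].round(3))
for k,z in [("farmer_mid",.082),("woman_mid",.082),("king_mid",.044),("board",0)]:
    rs=[]
    for n,c in cs.items():
        for r in models.tip_of(k,n)[:2]:
            print(k,n,np.round(r["location"],1),round(r["p"],2),onz(c,r["location"],z).round(4))
s=env.state();print(s["time_s"],np.round(s["tool_pos"],4),np.round(R.from_quat(s["tool_rot"]).as_matrix(),3).tolist(),s["finger_gap"])
E
python3 look.py a
```

```text
pics
scene cam at [ 0.855 -0.402  0.615]
top cam at [0.502 0.008 0.798]
farmer_mid scene [193.4 266.7] 0.89 [ 0.526  -0.2198  0.082 ]
farmer_mid top [469.4 269.6] 0.93 [ 0.5202 -0.2197  0.082 ]
woman_mid scene [285.1 153.2] 0.62 [0.5034 0.0736 0.082 ]
woman_mid top [288.5 279.9] 0.62 [0.4977 0.0813 0.082 ]
king_mid scene [383.2 289.2] 0.82 [ 0.794  -0.0822  0.044 ]
king_mid top [381.3 119.4] 0.59 [ 0.7976 -0.0809  0.044 ]
board scene [251.3 231. ] 0.91 [ 0.5171 -0.0736  0.    ]
board top [374.2 275.3] 0.76 [ 0.5087 -0.0702  0.    ]
0.5 [0.2542 0.5709 0.2312] [[-0.914, 0.407, -0.0], [0.407, 0.914, -0.0], [-0.0, -0.0, -1.0]] 0.9979438214571766
```

View pics/a_top.png

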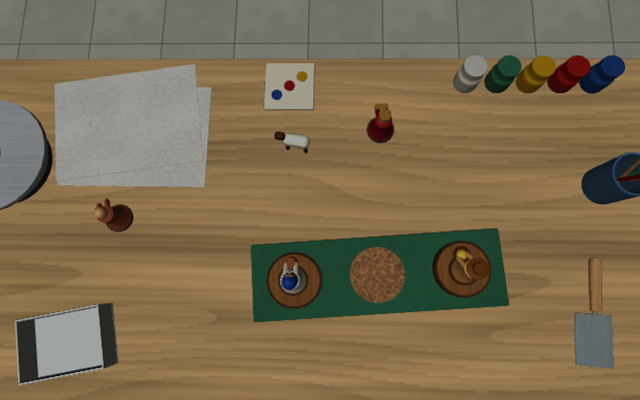

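View pics/a_scene.png

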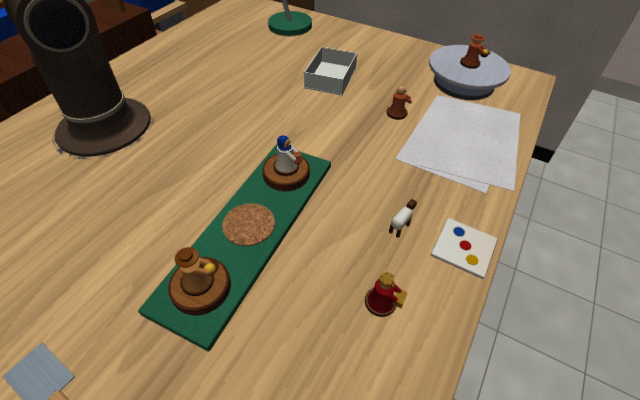

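```bash
cat > board.py <<'E'
from h import *
# green board corners at top height .018 ; fit via mask from top
c=cap("top"); hsv=cv2.cvtColor(c["color"],cv2.COLOR_RGB2HSV)
for n in ["top","scene"]:
    c=cap(n); m=models.masks_of("board",n); print(n,[round(x["p"],2) for x in m],m[0]["pixels"].sum())
    ys,xs=np.nonzero(m[0]["pixels"])
    P=np.array([onz(c,[x,y],.018)[:2] for x,y in zip(xs[::3],ys[::3])],np.float32)
    r=cv2.minAreaRect(P); print(r)
    cv2.imwrite(f"pics/m_{n}.png",m[0]["pixels"].astype(np.uint8)*255)
E
python3 board.py
```

```text
top [0.6] 17672
((0.511182427406311, -0.07235050201416016), (0.13938675820827484, 0.45901522040367126), 4.820107460021973)
scene [0.77] 13849
((0.5161613821983337, -0.07524582743644714), (0.15030117332935333, 0.462233304977417), 5.6892170906066895)
```

The top view shows the woman at (289,280) on the left (+y) plinth, the cork at (377,275), the farmer at (469,269) on the right plinth and the king at (381,125). The scene view agrees. I still need the directions the figures face.

```bash
cat > front.py <<'E'
from h import *
ims=[]
for n in ["top","scene"]:
    c=cap(n)
    for k,ctr in [("w",[.500,.0775,.082]),("f",[.5235,-.2205,.082])]:
        im=c["color"][:,:,::-1].copy(); u=proj(c,[ctr])[0]; s=6
        x0,y0=int(u[0])-32,int(u[1])-32
        cr=cv2.resize(im[y0:y0+65,x0:x0+65],None,fx=s,fy=s,interpolation=cv2.INTER_CUBIC)
        for a in range(-60,91,30):
            p=proj(c,[np.array(ctr)+.043*np.array([np.cos(np.radians(a)),np.sin(np.radians(a)),0])])[0]
            q=tuple(int(v) for v in ((p-[x0,y0])*s+s/2)); cv2.circle(cr,q,2,(255,0,255),-1);cv2.putText(cr,str(a),q,0,.4,(255,255,255),1)
        q=tuple(int(v) for v in ((u-[x0,y0])*s+s/2)); cv2.circle(cr,q,3,(0,255,0),-1)
        ims.append(cr)
g=np.vstack([np.hstack(ims[:2]),np.hstack(ims[2:])]);cv2.imwrite("pics/front.png",cv2.resize(g,(600,600)))
c=cap("top");
hsv=cv2.cvtColor(c["color"],cv2.COLOR_RGB2HSV)
# cork: non-green inside board near centre
for n,uv in [("top",(377,275)),("scene",(249,224))]:
    c=cap(n);hsv=cv2.cvtColor(c["color"],cv2.COLOR_RGB2HSV)
    m=((hsv[...,0]<30)).astype(np.uint8);_,l=cv2.connectedComponents(m);q=l==l[uv[1],uv[0]]
    ys,xs=np.nonzero(q);P=np.array([onz(c,[x,y],.022)[:2] for x,y in zip(xs,ys)])
    print(n,q.sum(),cv2.minEnclosingCircle(P.astype(np.float32)),P.mean(0))
E
python3 front.py
```

```text
top 2428 ((0.5108797550201416, -0.07274743914604187), 0.050077855587005615) [ 0.51035898 -0.07284952]
scene 1750 ((0.51279616355896, -0.0739281103014946), 0.05085863918066025) [ 0.51408478 -0.07515774]
```

View pics/front.png

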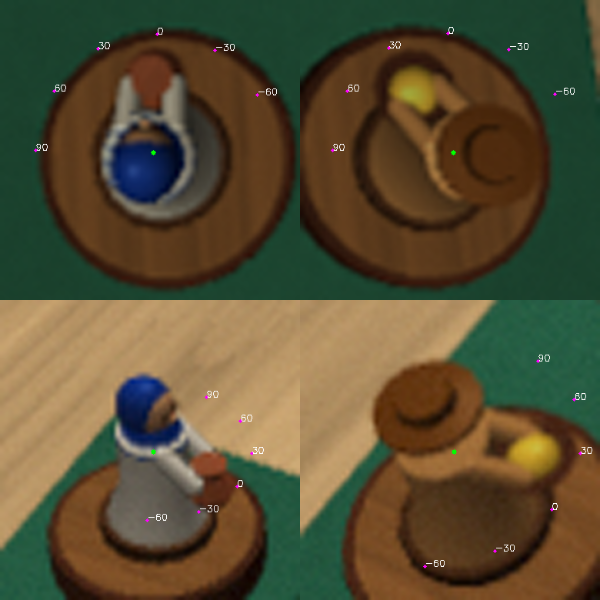

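The woman's jug points to about 5° from world x, and the farmer's bowl to about 25°. The board centre is about (0.512, -0.073), yaw about 0.08 rad.

```bash
cat > go.py <<'E'
# usage: go.py x y z [front yaw deg]: shift/turn in tool axes to TCP target, tool z down, tool y along figure's left-right
from h import *; import sys
a=[float(v) for v in sys.argv[1:]]
s=env.state();M=R.from_quat(s["tool_rot"]);d=M.inv().apply(np.array(a[:3])-s["tool_pos"])
print("shift",d.round(4))
if len(a)>3:
    t=np.radians(a[3]);y=np.array([-np.sin(t),np.cos(t),0]);z=np.array([0,0,-1.]);T=R.from_matrix(np.array([np.cross(y,z),y,z]).T)
    print("turn",(M.inv()*T).as_rotvec().round(3))
print(s["time_s"],np.round(s["tool_pos"],4))
E
python3 go.py .500 .077 .2 5
```

```text
shift [-0.4255 -0.3514  0.0313]
turn [ 0.     0.    -0.506]
1.0 [0.2542 0.571  0.2313]
```

```bash
python3 -m handwheel '[[[-0.4255,-0.3514,0.031,0,0,-0.506,0],[-0.4255,-0.3514,0.031,0,0,-0.506,0],[-0.4255,-0.3514,0.031,0,0,-0.506,0],[-0.4255,-0.3514,0.031,0,0,-0.506,0],[-0.4255,-0.3514,0.031,0,0,-0.506,0],[-0.4255,-0.3514,0.031,0,0,-0.506,0],[-0.4255,-0.3514,0.031,0,0,-0.506,0],[-0.4255,-0.3514,0.031,0,0,-0.506,0]]]'; python3 go.py .500 .077 .2 5
```

```text
time_s: 2.0
tool_pos: [0.4774, 0.1223, 0.2036]
tool_rot: [-0.044, 0.999, 0.0, 0.001]
ft_force: [1.5, 1.1, 0.1]
finger_gap: 1.001
grasp_force: 0.0
shift [-0.0186 -0.0471  0.0036]
turn [0.    0.001 0.   ]
2.0 [0.4774 0.1223 0.2036]
```

```bash
python3 -m handwheel '[[[-0.0186,-0.047,0.0036,0,0,0,0],[-0.0186,-0.047,0.0036,0,0,0,0],[-0.0186,-0.047,0.0036,0,0,0,0]]]'; python3 go.py .500 .077 .063 5; python3 look.py b
```

```text
time_s: 2.38
tool_pos: [0.4989, 0.0794, 0.1996]
tool_rot: [-0.044, 0.999, 0.0, -0.0]
ft_force: [-0.2, 0.4, -0.6]
finger_gap: 1.001
grasp_force: 0.0
shift [-0.0009 -0.0026  0.1366]
turn [ 0.001 -0.    -0.   ]
2.375 [0.4989 0.0794 0.1996]
scene cam at [ 0.855 -0.402  0.615]
top cam at [0.502 0.008 0.798]
farmer_mid scene [190.7 268.4] 0.91 [ 0.5244 -0.2243  0.082 ]
farmer_mid top [472.1 270.9] 0.97 [ 0.5181 -0.224   0.082 ]
woman_mid scene [285.8 149.4] 0.64 [0.4982 0.0838 0.082 ]
king_mid scene [385.2 286.8] 0.56 [ 0.7951 -0.0766  0.044 ]
king_mid top [378.5 122.2] 0.74 [ 0.792  -0.0756  0.044 ]
board scene [250.7 231.5] 0.84 [ 0.5168 -0.0751  0.    ]
board top [377.4 276.7] 0.84 [ 0.5062 -0.0761  0.    ]
2.875 [0.4991 0.0792 0.1997] [[-0.996, -0.088, 0.0], [-0.088, 0.996, 0.0], [-0.0, 0.0, -1.0]] 0.9977661625736529
```

View pics/b_scene.png

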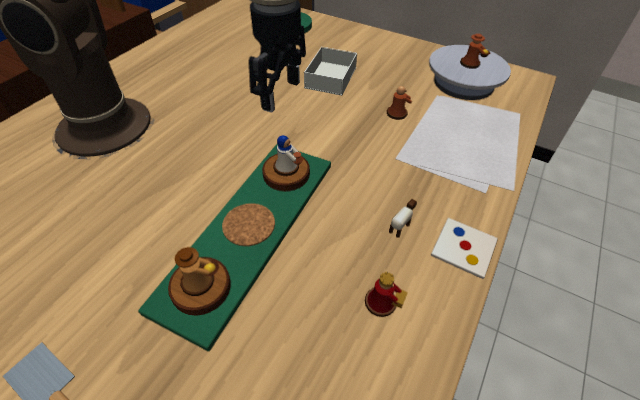

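The gripper hangs at (275,80) in the scene view, in line above the woman at (287,155). Descending and closing.

```bash
python3 -m handwheel '[[[-0.001,-0.001,0.05,0,0,0,0],[-0.001,-0.001,0.09,0,0,0,0],[-0.001,-0.001,0.12,0,0,0,0],[-0.001,-0.001,0.139,0,0,0,0],[-0.001,-0.001,0.139,0,0,0,0]]]'; python3 -m handwheel '[[[0,0,0,0,0,0,0.3],[0,0,0,0,0,0,0.5],[0,0,0,0,0,0,0.7],[0,0,0,0,0,0,1],[0,0,0,0,0,0,1],[0,0,0,0,0,0,1]]]'
```

```text
time_s: 3.5
tool_pos: [0.4992, 0.0777, 0.0594]
tool_rot: [-0.044, 0.999, -0.0, -0.001]
ft_force: [-0.0, -0.5, 0.5]
finger_gap: 1.003
grasp_force: 0.0
time_s: 4.25
tool_pos: [0.5008, 0.0782, 0.0616]
tool_rot: [-0.044, 0.999, 0.0, 0.001]
ft_force: [-0.8, 0.2, 5.6]
finger_gap: 0.355
grasp_force: 58.4
```

```bash
python3 -m handwheel '[[[0,0,-0.02,0,0,0,1],[0,0,-0.045,0,0,0,1],[0,0,-0.045,0,0,0,1]]]'; python3 look.py c | grep -v king;  python3 go.py .512 -.0733 .105
```

```text
time_s: 4.62
tool_pos: [0.5015, 0.0782, 0.1073]
tool_rot: [-0.044, 0.999, 0.0, 0.002]
ft_force: [0.3, 0.2, -0.9]
finger_gap: 0.361
grasp_force: 58.9
scene cam at [ 0.855 -0.402  0.615]
top cam at [0.502 0.008 0.798]
farmer_mid scene [191.7 269.9] 0.74 [ 0.5276 -0.2255  0.082 ]
farmer_mid top [471.9 269.3] 0.92 [ 0.5207 -0.2238  0.082 ]
woman_mid scene [285.6 132.9] 0.8 [0.4688 0.1273 0.082 ]
woman_mid scene [191.5 266.7] 0.64 [ 0.5234 -0.2213  0.082 ]
board scene [280.8 135.4] 0.75 [0.4047 0.1949 0.    ]
board scene [251.3 233. ] 0.65 [ 0.52   -0.0774  0.    ]
board top [376.2 275.6] 0.81 [ 0.5082 -0.0739  0.    ]
5.125 [0.5001 0.0779 0.1052] [[-0.996, -0.087, -0.001], [-0.087, 0.996, -0.0], [0.001, -0.0, -1.0]] 0.35603881387855
shift [ 0.0013 -0.1516  0.0003]
5.125 [0.5001 0.0779 0.1052]
```

View pics/c_scene.png

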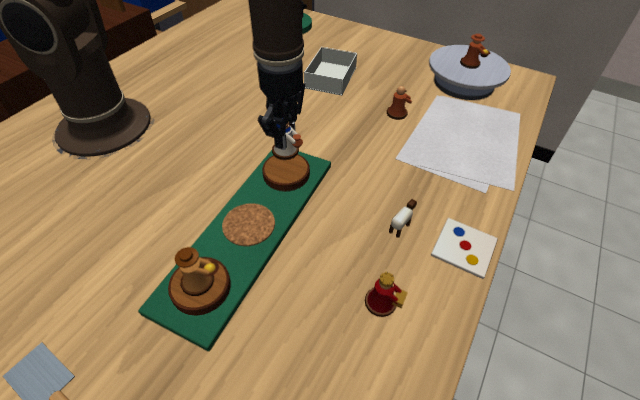

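The woman is held at (287,140), lifted clear of her plinth and upright. Moving to the cork disc at (249,224).

```bash
python3 -m handwheel '[[[0.001,-0.03,0,0,0,0,1],[0.001,-0.07,0,0,0,0,1],[0.001,-0.11,0,0,0,0,1],[0.001,-0.14,0.01,0,0,0,1],[0.001,-0.152,0.025,0,0,0,1],[0.001,-0.152,0.042,0,0,0,1],[0.001,-0.152,0.052,0,0,0,1],[0.001,-0.152,0.052,0,0,0,1]]]'; python3 go.py .512 -.0733 .0452
```

```text
time_s: 6.12
tool_pos: [0.5118, -0.0721, 0.0525]
tool_rot: [-0.045, 0.999, 0.0, -0.001]
ft_force: [0.1, -0.6, -1.1]
finger_gap: 0.357
grasp_force: 58.9
shift [-0.0001 -0.0012  0.0073]
6.125 [ 0.5118 -0.0721  0.0525]
```

```bash
python3 -m handwheel '[[[0,-0.001,0.003,0,0,0,1],[0,-0.001,0.005,0,0,0,1],[0,-0.001,0.0065,0,0,0,1],[0,-0.001,0.0065,0,0,0,1]]]'; python3 look.py d | grep woman
```

```text
time_s: 6.62
tool_pos: [0.5126, -0.0746, 0.0472]
tool_rot: [-0.044, 0.999, 0.0, 0.0]
ft_force: [-0.4, -0.4, -1.1]
finger_gap: 0.355
grasp_force: 58.9
woman_mid scene [241.5 205.5] 0.88 [ 0.5132 -0.0811  0.082 ]
```

```bash
python3 -m handwheel '[[[0,0,0.001,0,0,0,1],[0,0,0.0015,0,0,0,1],[0,0,0.0015,0,0,0,1]]]'
```

```text
time_s: 7.5
tool_pos: [0.5126, -0.0746, 0.0457]
tool_rot: [-0.044, 0.999, 0.0, -0.0]
ft_force: [-1.2, -0.8, 0.2]
finger_gap: 0.355
grasp_force: 59.2
```

```bash
python3 -m handwheel '[[[0,0,0.001,0,0,0,1],[0,0,0.001,0,0,0,1],[0,0,0.001,0,0,0,1]]]'
```

```text
time_s: 7.88
tool_pos: [0.5126, -0.0746, 0.0456]
tool_rot: [-0.043, 0.999, 0.0, 0.0]
ft_force: [-4.3, 0.2, 12.5]
finger_gap: 0.356
grasp_force: 60.7
```

On the cork. Opening slowly and rising.

```bash
python3 -m handwheel '[[[0,0,-0.001,0,0,0,0.6],[0,0,-0.001,0,0,0,0.5],[0,0,-0.001,0,0,0,0.3],[0,0,-0.001,0,0,0,0],[0,0,-0.001,0,0,0,0],[0,0,-0.001,0,0,0,0]]]';python3 -m handwheel '[[[0,0,-0.02,0,0,0,0],[0,0,-0.06,0,0,0,0],[0,0,-0.11,0,0,0,0],[0,0,-0.155,0,0,0,0],[0,0,-0.155,0,0,0,0]]]'; python3 look.py e; python3 go.py .523 -.2235 .2 25
```

```text
time_s: 8.62
tool_pos: [0.5126, -0.0746, 0.0456]
tool_rot: [-0.044, 0.999, 0.0, -0.0]
ft_force: [-0.4, -0.2, 0.2]
finger_gap: 1.002
grasp_force: 0.0
time_s: 9.25
tool_pos: [0.5147, -0.0748, 0.2042]
tool_rot: [-0.043, 0.999, -0.0, 0.003]
ft_force: [0.6, -0.1, -1.0]
finger_gap: 1.002
grasp_force: 0.0
scene cam at [ 0.855 -0.402  0.615]
top cam at [0.502 0.008 0.798]
farmer_mid scene [191.3 266.3] 0.8 [ 0.5226 -0.2209  0.082 ]
woman_mid scene [242.7 209.6] 0.55 [ 0.5209 -0.0875  0.082 ]
king_mid scene [384.3 286.9] 0.75 [ 0.7939 -0.0775  0.044 ]
king_mid top [379.6 122. ] 0.6 [ 0.7924 -0.0777  0.044 ]
board scene [250.1 232.1] 0.87 [ 0.5167 -0.0769  0.    ]
board top [375.1 273.5] 0.84 [ 0.512  -0.0718  0.    ]
9.75 [ 0.5123 -0.0746  0.2   ] [[-0.996, -0.087, -0.001], [-0.087, 0.996, -0.0], [0.001, 0.0, -1.0]] 1.0006615527456273
shift [ 0.0023 -0.1493 -0.    ]
turn [ 0.    -0.001 -0.349]
9.75 [ 0.5123 -0.0746  0.2   ]
```

View pics/e_scene.png

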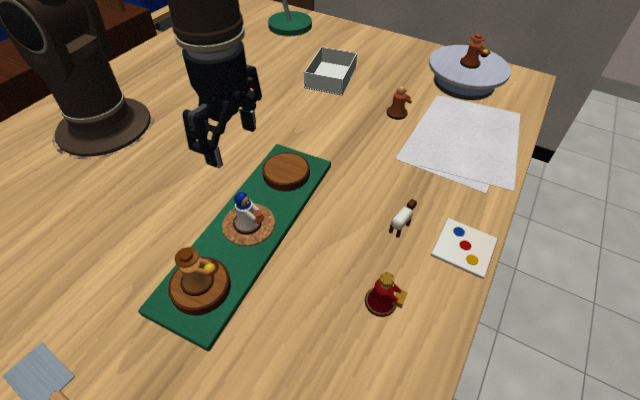

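The woman stands upright on the cork at (247,215). Next is the farmer at (197,280).

```bash
python3 -m handwheel '[[[0.002,-0.05,0,0,0,-0.17,0],[0.002,-0.10,0,0,0,-0.349,0],[0.002,-0.149,0,0,0,-0.349,0],[0.002,-0.149,0,0,0,-0.349,0],[0.002,-0.149,0,0,0,-0.349,0]]]'; python3 look.py f; python3 go.py .523 -.222 .06 25; python3 - <<'E'
from h import *
c=cap("scene"); m=models.masks_of("woman_mid","scene")[0]; 
ys,xs=np.nonzero(m["pixels"]); print(m["p"],xs.min(),xs.max(),ys.max()); 
b=xs[ys>ys.max()-12]
T=proj(c,[[.512,-.0733,.022],[.512,-.0733,.104]]);print("expect foot centre, top",T)
a=np.linspace(0,6.28,40);F=proj(c,np.c_[.512+.027*np.cos(a),-.0733+.027*np.sin(a),a*0+.022]);print("foot exp x",F[:,0].min(),F[:,0].max(),"ymax",F[:,1].max(),"got",b.min(),b.max())
E
```

```text
time_s: 10.38
tool_pos: [0.5234, -0.2226, 0.2001]
tool_rot: [-0.216, 0.976, 0.0, -0.0]
ft_force: [-0.1, -0.4, -0.1]
finger_gap: 1.001
grasp_force: 0.0
scene cam at [ 0.855 -0.402  0.615]
top cam at [0.502 0.008 0.798]
farmer_mid scene [192.  268.5] 0.8 [ 0.5263 -0.2233  0.082 ]
farmer_mid top [474.  270.4] 0.56 [ 0.519  -0.2272  0.082 ]
woman_mid scene [244.5 205.5] 0.59 [ 0.5178 -0.0783  0.082 ]
woman_mid top [379.  275.9] 0.68 [ 0.5071 -0.0701  0.082 ]
king_mid scene [385.3 288.8] 0.85 [ 0.7967 -0.0798  0.044 ]
king_mid top [379.5 121.4] 0.7 [ 0.7936 -0.0775  0.044 ]
board scene [250.  231.2] 0.63 [ 0.5152 -0.0752  0.    ]
board top [377.1 273.5] 0.88 [ 0.5121 -0.0756  0.    ]
10.875 [ 0.5237 -0.2229  0.2007] [[-0.906, -0.423, 0.0], [-0.423, 0.906, 0.0], [-0.0, -0.0, -1.0]] 1.0020954630911243
shift [0.0003 0.0011 0.1407]
turn [-0.  0.  0.]
10.875 [ 0.5237 -0.2229  0.2007]
0.6 233 263 233
expect foot centre, top [[247.85194076 222.91291249]
 [241.94123962 194.18665119]]
foot exp x 233.5711538952238 262.07820521839557 ymax 234.4052496975998 got 233 262
```

The woman is well centred: her foot outline matches the prediction to 1 px. Grasping the farmer.

```bash
python3 -m handwheel '[[[0,0,0.05,0,0,0,0],[0,0,0.09,0,0,0,0],[0,0,0.12,0,0,0,0],[0,0,0.14,0,0,0,0],[0,0,0.14,0,0,0,0]]]'; python3 -m handwheel '[[[0,0,0,0,0,0,0.3],[0,0,0,0,0,0,0.5],[0,0,0,0,0,0,0.7],[0,0,0,0,0,0,1],[0,0,0,0,0,0,1],[0,0,0,0,0,0,1]]]'
```

```text
time_s: 11.6
tool_pos: [0.5225, -0.2228, 0.0592]
tool_rot: [-0.216, 0.976, 0.001, -0.001]
ft_force: [-0.1, -0.3, 0.0]
finger_gap: 1.003
grasp_force: 0.0
time_s: 12.35
tool_pos: [0.5241, -0.2233, 0.0617]
tool_rot: [-0.216, 0.976, -0.0, 0.001]
ft_force: [-1.1, 0.5, 6.1]
finger_gap: 0.359
grasp_force: 56.7
```

```bash
python3 -m handwheel '[[[0,0,-0.02,0,0,0,1],[0,0,-0.06,0,0,0,1],[0,0,-0.10,0,0,0,1],[0,0,-0.12,0,0,0,1],[0,0,-0.12,0,0,0,1],[0,0,-0.12,0,0,0,1]]]'; python3 go.py .500 .0762 .18;python3 - <<'E'
from h import *
c=cap("scene");s=env.state();p=np.array(s["tool_pos"]);
for r in models.tip_of("farmer_mid","scene")[:1]: print(r["p"],r["location"],onz(c,r["location"],p[2]+.0205),p)
E
```

```text
time_s: 13.1
tool_pos: [0.523, -0.2228, 0.1797]
tool_rot: [-0.216, 0.976, 0.0, -0.001]
ft_force: [0.7, -0.1, -0.8]
finger_gap: 0.358
grasp_force: 56.6
shift [-1.055e-01  2.807e-01 -1.000e-04]
13.1 [ 0.523  -0.2228  0.1797]
0.94 [171.2, 223.1] [ 0.52715512 -0.22466315  0.19990617] [ 0.5228532  -0.22283279  0.17940617]
```

```bash
python3 -m handwheel '[[[-0.0106,0.028,0,0,0,0,1],[-0.0264,0.07,0,0,0,0,1],[-0.0422,0.112,0,0,0,0,1],[-0.058,0.154,0,0,0,0,1],[-0.0739,0.1965,0,0,0,0,1],[-0.0897,0.2386,0,0,0,0,1],[-0.1023,0.272,0,0,0,0,1],[-0.1055,0.2807,0,0,0,0,1]]]'; python3 -m handwheel '[[[0,0,0.03,0,0,0,1],[0,0,0.065,0,0,0,1],[0,0,0.095,0,0,0,1],[0,0,0.11,0,0,0,1],[0,0,0.11,0,0,0,1],[0,0,0.11,0,0,0,1]]]'; python3 go.py .500 .0762 .0605
```

```text
time_s: 14.2
tool_pos: [0.4998, 0.0784, 0.1797]
tool_rot: [-0.218, 0.976, 0.0, -0.001]
ft_force: [0.5, 0.1, -1.1]
finger_gap: 0.358
grasp_force: 56.8
time_s: 14.95
tool_pos: [0.5014, 0.0757, 0.0715]
tool_rot: [-0.216, 0.976, -0.0, 0.001]
ft_force: [-1.1, 1.2, -0.9]
finger_gap: 0.359
grasp_force: 56.7
shift [0.001  0.0011 0.011 ]
14.95 [0.5014 0.0757 0.0715]
```

```bash
python3 -m handwheel '[[[0,0,0.004,0,0,0,1],[0,0,0.007,0,0,0,1],[0,0,0.0085,0,0,0,1],[0,0,0.0085,0,0,0,1]]]'; python3 -m handwheel '[[[0,0,0.001,0,0,0,1],[0,0,0.001,0,0,0,1],[0,0,0.001,0,0,0,1]]]'
```

```text
time_s: 15.45
tool_pos: [0.5005, 0.0758, 0.0621]
tool_rot: [-0.216, 0.976, 0.0, -0.0]
ft_force: [0.4, 0.9, -1.0]
finger_gap: 0.357
grasp_force: 56.8
time_s: 15.82
tool_pos: [0.5006, 0.0758, 0.0617]
tool_rot: [-0.216, 0.976, 0.0, 0.0]
ft_force: [-2.1, -0.7, 5.3]
finger_gap: 0.361
grasp_force: 57.7
```

Contact. Releasing and rising.

```bash
python3 -m handwheel '[[[0,0,0,0,0,0,0.6],[0,0,0,0,0,0,0.5],[0,0,0,0,0,0,0.3],[0,0,0,0,0,0,0],[0,0,0,0,0,0,0],[0,0,0,0,0,0,0]]]';python3 -m handwheel '[[[0,0,-0.02,0,0,0,0],[0,0,-0.06,0,0,0,0],[0,0,-0.11,0,0,0,0],[0,0,-0.14,0,0,0,0],[0,0,-0.14,0,0,0,0]]]'; python3 look.py g|grep -v board; python3 go.py .512 -.0743 .2 5
```

```text
time_s: 16.58
tool_pos: [0.5006, 0.0758, 0.0611]
tool_rot: [-0.216, 0.976, 0.0, -0.0]
ft_force: [0.7, 0.6, 0.2]
finger_gap: 1.003
grasp_force: 0.0
time_s: 17.2
tool_pos: [0.502, 0.0761, 0.2036]
tool_rot: [-0.216, 0.976, 0.0, 0.003]
ft_force: [0.4, -1.1, -0.4]
finger_gap: 0.999
grasp_force: 0.0
scene cam at [ 0.855 -0.402  0.615]
top cam at [0.502 0.008 0.798]
farmer_mid scene [282.6 152.9] 0.65 [0.4985 0.0717 0.082 ]
woman_mid scene [242.8 207.7] 0.83 [ 0.5184 -0.0839  0.082 ]
woman_mid top [379.8 274.8] 0.64 [ 0.509  -0.0714  0.082 ]
king_mid scene [383.7 290.6] 0.95 [ 0.7958 -0.084   0.044 ]
king_mid top [379.  122.9] 0.66 [ 0.7907 -0.0766  0.044 ]
17.7 [0.5004 0.0757 0.2006] [[-0.906, -0.422, -0.001], [-0.422, 0.906, -0.0], [0.001, 0.0, -1.0]] 0.9977753422173882
shift [ 0.0529 -0.1409  0.0006]
turn [-0.    -0.001  0.349]
17.7 [0.5004 0.0757 0.2006]
```

View pics/g_scene.png

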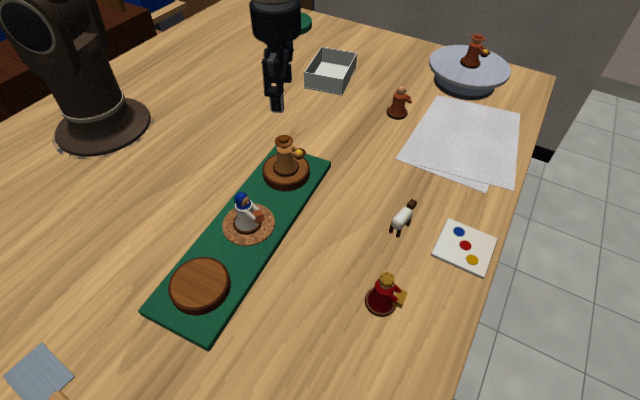

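The farmer stands centred on the left plinth at (286,160), and the woman is still on the cork at (246,214). Going back for the woman.

```bash
python3 -m handwheel '[[[0.0176,-0.047,0,0,0,0.17,0],[0.0353,-0.094,0,0,0,0.349,0],[0.0529,-0.141,0,0,0,0.349,0],[0.0529,-0.141,0,0,0,0.349,0],[0.0529,-0.141,0,0,0,0.349,0]]]'; python3 go.py .512 -.0743 .0445 5
```

```text
time_s: 18.32
tool_pos: [0.5121, -0.0738, 0.2009]
tool_rot: [-0.044, 0.999, 0.0, -0.0]
ft_force: [-0.3, 0.7, -0.2]
finger_gap: 1.001
grasp_force: 0.0
shift [ 1.000e-04 -6.000e-04  1.564e-01]
turn [ 0.001 -0.     0.   ]
18.325 [ 0.5121 -0.0738  0.2009]
```

```bash
python3 -m handwheel '[[[0,-0.0005,0.05,0,0,0,0],[0,-0.0005,0.1,0,0,0,0],[0,-0.0005,0.135,0,0,0,0],[0,-0.0005,0.156,0,0,0,0],[0,-0.0005,0.156,0,0,0,0]]]'; python3 -m handwheel '[[[0,0,0,0,0,0,0.3],[0,0,0,0,0,0,0.5],[0,0,0,0,0,0,0.7],[0,0,0,0,0,0,1],[0,0,0,0,0,0,1],[0,0,0,0,0,0,1]]]'
```

```text
time_s: 18.95
tool_pos: [0.5111, -0.073, 0.0436]
tool_rot: [-0.045, 0.999, 0.0, -0.002]
ft_force: [0.1, 0.1, 1.0]
finger_gap: 0.996
grasp_force: 0.0
time_s: 19.7
tool_pos: [0.5128, -0.0747, 0.0463]
tool_rot: [-0.044, 0.999, 0.0, 0.001]
ft_force: [-2.4, 0.8, 7.1]
finger_gap: 0.355
grasp_force: 58.6
```

```bash
python3 -m handwheel '[[[0,0,-0.02,0,0,0,1],[0,0,-0.045,0,0,0,1],[0,0,-0.06,0,0,0,1],[0,0,-0.06,0,0,0,1]]]'; python3 go.py .524 -.2228 .0727
```

```text
time_s: 20.2
tool_pos: [0.513, -0.0748, 0.1062]
tool_rot: [-0.044, 0.999, 0.0, 0.001]
ft_force: [0.3, -0.3, -1.2]
finger_gap: 0.357
grasp_force: 59.0
shift [ 0.002  -0.1484  0.0335]
20.2 [ 0.513  -0.0748  0.1062]
```

```bash
python3 -m handwheel '[[[0.002,-0.03,0,0,0,0,1],[0.002,-0.07,0,0,0,0,1],[0.002,-0.11,0,0,0,0,1],[0.002,-0.14,0,0,0,0,1],[0.002,-0.1485,0.01,0,0,0,1],[0.002,-0.1485,0.025,0,0,0,1],[0.002,-0.1485,0.033,0,0,0,1],[0.002,-0.1485,0.033,0,0,0,1]]]'; python3 go.py .524 -.2228 .0627
```

```text
time_s: 21.2
tool_pos: [0.5227, -0.2213, 0.0709]
tool_rot: [-0.044, 0.999, 0.001, -0.001]
ft_force: [-0.4, -0.1, -0.9]
finger_gap: 0.363
grasp_force: 59.1
shift [-0.0012 -0.0016  0.0082]
21.2 [ 0.5227 -0.2213  0.0709]
```

```bash
python3 -m handwheel '[[[-0.001,-0.001,0.004,0,0,0,1],[-0.001,-0.001,0.007,0,0,0,1],[-0.001,-0.001,0.008,0,0,0,1],[-0.001,-0.001,0.008,0,0,0,1]]]'; python3 -m handwheel '[[[0,0,0.001,0,0,0,1],[0,0,0.001,0,0,0,1],[0,0,0.001,0,0,0,1]]]'
```

```text
time_s: 21.7
tool_pos: [0.5243, -0.2239, 0.0642]
tool_rot: [-0.044, 0.999, 0.0, 0.0]
ft_force: [-0.9, 0.1, -0.7]
finger_gap: 0.356
grasp_force: 59.1
time_s: 22.08
tool_pos: [0.5243, -0.2239, 0.0632]
tool_rot: [-0.044, 0.999, 0.0, 0.0]
ft_force: [1.4, 0.5, -1.1]
finger_gap: 0.358
grasp_force: 59.1
```

```bash
python3 -m handwheel '[[[0,0,0.001,0,0,0,1],[0,0,0.001,0,0,0,1],[0,0,0.001,0,0,0,1]]]'; python3 -m handwheel '[[[0,0,0.0005,0,0,0,1],[0,0,0.0005,0,0,0,1]]]'
```

```text
time_s: 22.45
tool_pos: [0.5244, -0.2239, 0.0623]
tool_rot: [-0.044, 0.999, -0.0, 0.0]
ft_force: [-0.8, -0.4, 1.9]
finger_gap: 0.354
grasp_force: 59.4
time_s: 22.7
tool_pos: [0.5244, -0.2239, 0.0623]
tool_rot: [-0.044, 0.999, 0.0, 0.0]
ft_force: [-3.1, 1.1, 7.8]
finger_gap: 0.354
grasp_force: 60.2
```

```bash
python3 -m handwheel '[[[0,0,0,0,0,0,0.6],[0,0,0,0,0,0,0.5],[0,0,0,0,0,0,0.3],[0,0,0,0,0,0,0],[0,0,0,0,0,0,0],[0,0,0,0,0,0,0]]]';python3 -m handwheel '[[[0,0,-0.02,0,0,0,0],[0,0,-0.06,0,0,0,0],[0,0,-0.11,0,0,0,0],[0,0,-0.15,0,0,0,0],[0,0,-0.15,0,0,0,0],[0,0,-0.15,0,0,0,0]]]'; python3 look.py i
python3 - <<'E'
from h import *
c=cap("scene");a=np.linspace(0,6.28,60)
for k,x,y in [("farmer_mid",.5,.0762),("woman_mid",.524,-.2228)]:
    m=models.masks_of(k,"scene")[0];ys,xs=np.nonzero(m["pixels"]);b=xs[ys>ys.max()-12]
    F=proj(c,np.c_[x+.027*np.cos(a),y+.027*np.sin(a),a*0+.038]);print(k,m["p"],"exp",F[:,0].min(),F[:,0].max(),F[:,1].max(),"got",b.min(),b.max(),ys.max())
E
```

```text
time_s: 23.45
tool_pos: [0.5243, -0.2239, 0.0616]
tool_rot: [-0.044, 0.999, 0.0, -0.0]
ft_force: [0.4, 0.1, 0.4]
finger_gap: 1.002
grasp_force: 0.0
time_s: 24.2
tool_pos: [0.5239, -0.2236, 0.2111]
tool_rot: [-0.044, 0.999, 0.0, -0.0]
ft_force: [0.3, -0.3, 0.4]
finger_gap: 1.004
grasp_force: 0.0
scene cam at [ 0.855 -0.402  0.615]
top cam at [0.502 0.008 0.798]
farmer_mid scene [286.4 153.8] 0.61 [0.5066 0.0734 0.082 ]
farmer_mid top [290.9 279.1] 0.64 [0.4991 0.0773 0.082 ]
woman_mid scene [192.5 266.1] 0.81 [ 0.524  -0.2197  0.082 ]
woman_mid top [473.  269.3] 0.91 [ 0.5208 -0.2256  0.082 ]
king_mid scene [383.7 291.7] 0.6 [ 0.7966 -0.0858  0.044 ]
king_mid scene [249.2 232.8] 0.43 [ 0.5404 -0.1022  0.044 ]
king_mid top [380.6 123.3] 0.87 [ 0.7899 -0.0795  0.044 ]
board scene [250.6 230.4] 0.85 [ 0.515  -0.0731  0.    ]
board top [376.1 272.4] 0.59 [ 0.5141 -0.0737  0.    ]
24.7 [ 0.5242 -0.2239  0.2113] [[-0.996, -0.087, -0.001], [-0.087, 0.996, 0.0], [0.0, 0.0, -1.0]] 1.0030233311703831
farmer_mid 0.62 exp 272.7354823182265 298.4421626627342 176.6708409281706 got 273 297 176
woman_mid 0.77 exp 180.7226994836696 213.97237825398713 296.5997185633043 got 180 210 295
```

View pics/i_scene.png

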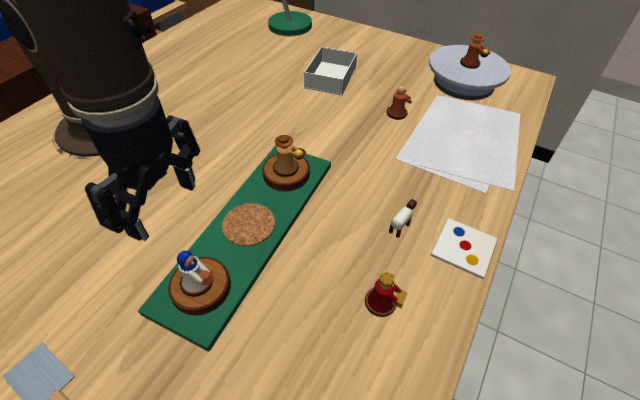

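The woman (195,275) and the farmer (286,160) both stand upright and centred on each other's plinths. The cork is empty and the king is unmoved at (382,292).

```bash
python3 -c "from rig import env; print(env.sign_off())"
```

```text
the job is handed in; nothing more can be done
None
```

The farmer and the woman have swapped plinths by way of the cork disc; both stand upright, centred and released, the king was left alone, and the job is handed in (about 25 s on the robot's clock; no verdict was shown).

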